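# Push the crevice nozzle onto the dust-extraction spigot

### The arm

A 6-joint arm with a two-finger parallel gripper is mounted at the origin on the work surface. World frame = base frame: x ahead of the robot, y to its left, z up, the work surface at z = 0. Lengths are in m, angles in rad, forces in N, time in s.
With the tool pointing down it reaches from about 0.375 to 0.9 m from the base axis. Payload 3.1 kg.
Tool frame: the origin (TCP) lies at the very end of the fingers, on their centre line; the grasp point (between the pads) lies 19 mm behind it (manip.pinch_z is the distance from the TCP to the grasp point, in m); z points along the fingers, y is the direction in which the jaws open and shut (so a half turn about z gives the same grasp; the last joint's range is limited). The gripper opens to 85 mm and grips with 20 to 120 N. Pads are 22 mm wide; open, the fingers measure 114 mm over their backs; the gripper's body (76 mm by 85 mm) begins 54 mm behind the grasp point. The pads swing forward as they close: fully open they stand 13 mm farther back than shut.
Start: joints at [1.05, 0.527, 1.433, -0, 1.181, -0.178], TCP at [0.209, 0.589, 0.231] pointing down, gripper open.
Joint ranges: [-3.08, 3.08], [-0.75, 2.2], [0.22, 2.44], [-1.43, 4.57], [0, 2.65], [-2.85, 2.85]. Speed limits (rad/s): [2.79, 2.79, 3.14, 3.14, 3.14, 3.14].

### API

Orientations are given as a unit quaternion [x, y, z, w].
In Python, from station import manip gives the robot as it stands.
- The arm moves only by the tool drive_tool, never from a script. Its argument "increments" is a list of rows, each a list of 7 numbers: the closure in counts, from 0 (fully open) to 255 (shut), then the shift along the tool's x, y, z in cm, then the turn, a rotation vector about the tool's x, y, z in rad. A call has 1 to 20 rows; each row is the pose to reach, as a shift and turn from the pose commanded when the call began, along the tool's axes at that moment; what a row does not reach only later rows make up. A row lasts 1/10 s, in which the tool goes at most 50 mm and 8.59 degrees, less where a joint would pass 70% of its speed; a pose out of reach is approached as far as the arm can. A call with a gripper value outside its range is refused whole. The fingers move at their own pace and stop on an object; "force" is the grip in N (left out, the last holds). Time passes only in rows, so rows that repeat a pose let the fingers close. It gives the time, the measured TCP pose, the force and the opening at its end, in the units of the state.
- manip.sense(): the state, without advancing time (a new reading comes with each control period).
- manip.snapshot(name): name is "scene" or "top"; returns the picture (420x560x3 uint8, red, green, blue); there is no depth.
- manip.camera_model(name): a dict with "mtx" (3x3 intrinsics, pixels), "cam_to_world" (4x4, takes a point from camera to world coordinates). Camera axes: x right, y down, z forward; pixel columns grow to the right and rows downward; lengths in m; the calibration is good to about 2 mm. A picture is of the moment at which its call begins. camera_model takes no time and is no camera call.
- manip.sign_off(): hands the job in, once; it reports no verdict.
The state is a dict: "t": time; "q": joint angles; "qd": joint speeds; "tau": joint torques, N m; "tcp_pos": TCP position; "tool_rot": TCP orientation; "force": force on the tool from outside, world axes, zero at the start; "ft_torque": the same for the moment, N m; "finger_gap": opening from 0.0 (shut) to 1.0 (fully open).
Only numpy, scipy, OpenCV 4.12 (cv2) and the standard library are available. Lean on these libraries where they do the work, as an engineer would, in place of code of your own. Each camera call takes 0.05 s, during which the arm holds its last target. There are 200 camera calls.

### The job

The casting table has to be vacuumed: push the flat crevice nozzle onto the tapered spigot of the dust-extraction pipe, its flat underside towards the bench, until it is fully home (rim no more than 2 mm from the collar) and friction alone holds it there, then let go. Leave the other things on the table where they are.

Things in the scene. Friction and masses are not known exactly. Their poses are not given: they have to be found in the camera images.
- nozzle: Crevice nozzle to be fitted: grey plastic, 191 mm long, 60 to 130 g, lying on its flat underside; round socket at one end, flat duct with a slanted slot mouth at the other. Origin on the underside, below the middle of the thumb flats. x along it from mouth (x = -164 mm) to socket rim (+27), y sideways, z up. Duct 40 mm wide, 42 mm high at x = -18 falling to 18 at x = -55.
- nozzle_grip (a point): Middle between the nozzle's two ribbed thumb flats, where it is gripped, on the socket's axis (nozzle x = 0, z = 22 mm). The flats are parallel, 46 mm apart, square to the nozzle's y, 28 mm long and 26 mm high (nozzle z = 9 to 35).
- socket_rim (a point): Centre of the nozzle's open socket rim (nozzle x = +27, y = 0, z = 22 mm); the socket's axis is parallel to nozzle x. Socket 45 mm deep, 44 mm across outside at the rim; bore 36 mm across at the rim, narrowing by 1.5 degrees a side.
- cuff: Fixed black cuff ending the extraction pipe: a collar 53 mm across, a tapered spigot before it. Origin: centre of the collar's front face, on the axis. x runs along the axis from the spigot's tip into the pipe, 28 degrees upwards and roughly away from the robot (up to 0.3 rad aside); y is level, z up and back to the robot. On a fitted nozzle x, y, z are parallel to these.
- spigot_tip (a point): Centre of the spigot's open end, on its axis (cuff x = -45 mm), about 0.20 m above the table. Spigot 45 mm long: a 4 mm lead-in from 29 to 34 mm across, then widening by 1.5 degrees a side to 36 mm at the collar. The nozzle slides on loosely (0.9 mm play all round at first) until its rim is some 6 mm from the collar, then wedges.
- collar_face (a point): Same point as the cuff's origin. A straight push of 20 N sticks with the rim 3 to 5 mm short of it, sooner if the hand leans; as by hand, the same push with a twist of about 2 degrees to and fro about the axis walks it home, to within 1.5 mm, and it stays. Behind the collar the pipe, 42 mm across, runs uphill for 85 mm, bends (top 0.29 m up) and drops to a foot 110 mm across.
- brush_head: Bystander: round dusting-brush head of the same grey plastic, standing on its bristles, 72 mm across and 88 mm high, with a socket like the nozzle's pointing up. Origin: centre of its underside, z up. Leave it alone.
- filling_knife: Bystander: filling knife lying flat, 216 mm long, wooden handle 20 mm high, steel blade 100 mm wide. Origin: underside, near the middle of its length; x from the handle to the blade. Leave it alone.
- mixing_bowl: Bystander: black plaster-mixing bowl, 130 mm across and 75 mm high. Origin: centre of its underside. Leave it alone.
Mind the look-alikes: they are no part of the job. What is shaped like the nozzle but yellow is not meant.

How it is judged:
By the outcome, as a careful person would: the job done as asked, in the order asked, and still so for the second after the job is handed in, with the robot touching nothing.
It also fails if it takes over 64 s, if anything falls off the work surface, if the arm or the gripper's body presses on something with over 40 N, if the wrist force passes 120 N, or if a joint passes its speed limit or range.

## Working session

There is one attempt and no reset: what is moved stays moved. The work goes in short steps, Python scripts to look and compute and a tool call to move; the robot and the scene stay as the last step left them, time stands still between calls to the robot, and variables do not carry over. Pictures are saved under pics/ and viewed, about 8 in all and at most 12, crops included, and the job is handed in when it is done.

Besides the shell and the picture viewer there is one more tool, called after "Emit:" in YAML: its name, and indented under it one key for each argument. drive_tool: Moves the arm, as the interface text tells. Its arguments: {"type":"object","properties":{"increments":{"type":"array","items":{"type":"array","items":{"type":"number"}}},"force":{"type":"number"}},"required":["increments"]}

```bash
ls; mkdir -p pics
python3 - <<'E'
from station import manip
import cv2,numpy as np
np.set_printoptions(precision=4,suppress=True)
for n in("scene","top"):
    im=manip.snapshot(n); cv2.imwrite(f"pics/{n}0.png",im[:,:,::-1]); m=manip.camera_model(n); print(n,m["mtx"],m["cam_to_world"])
print(manip.sense(),manip.pinch_z)
E
```

```text
pics
scene [[453.9619   0.     277.7709]
 [  0.     453.9619 205.8623]
 [  0.       0.       1.    ]] [[-0.4165  0.6201 -0.6648  1.2732]
 [ 0.9091  0.2871 -0.3018  0.3415]
 [ 0.0037 -0.7301 -0.6833  0.8589]
 [ 0.      0.      0.      1.    ]]
top [[536.5488   0.     282.0702]
 [  0.     536.5488 206.0839]
 [  0.       0.       1.    ]] [[ 0.0243 -0.9965  0.0795  0.5085]
 [-0.9996 -0.0232  0.0144  0.0028]
 [-0.0125 -0.0798 -0.9967  1.3036]
 [ 0.      0.      0.      1.    ]]
{'t': 0.1, 'q': array([ 1.0505,  0.5284,  1.4338, -0.    ,  1.1814, -0.1785]), 'qd': array([-0.0002, -0.0033, -0.0047,  0.0006,  0.0018,  0.0003]), 'tau': array([  0.0009, -44.3306, -17.8587,  -0.0002,   0.0038,   0.    ]), 'tcp_pos': array([0.2091, 0.5883, 0.2304]), 'tool_rot': array([ 0.1701,  0.9854, -0.0009, -0.0003]), 'force': array([-0.0965,  1.0618, -0.5309]), 'ft_torque': array([ 0.0367, -0.0075, -0.0536]), 'finger_gap': 0.9989468910291253} 0.0187
```

View pics/scene0.png

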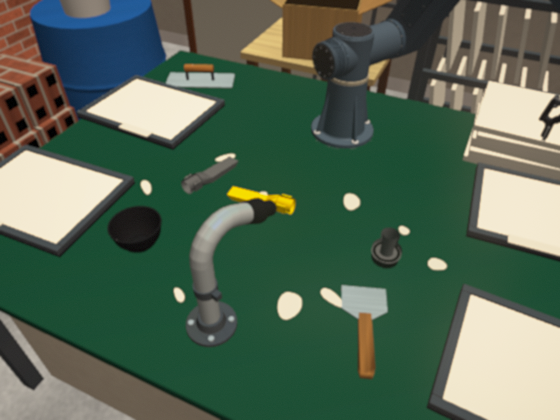

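View pics/top0.png

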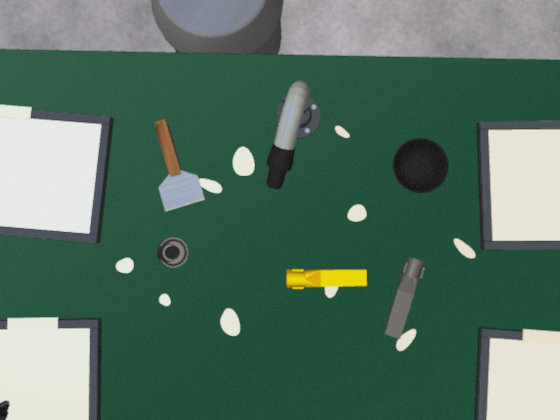

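The scene view shows the grey nozzle with its socket near (192,183) and its mouth near (235,163), and the spigot tip near (275,210). In the top view the nozzle's socket is near (415,265), its mouth near (393,335), and the spigot tip near (274,187). The yellow look-alike lies beside the spigot. Next I'll enlarge these areas.

Run:
```python
import cv2,numpy as np
s=cv2.imread("pics/scene0.png");t=cv2.imread("pics/top0.png")
def c(im,x,y,w=80,h=60,k=5):
    o=cv2.resize(im[y:y+h,x:x+w],None,fx=k,fy=k,interpolation=cv2.INTER_CUBIC)
    o=np.clip(o.astype(float)*1.8+20,0,255).astype(np.uint8)
    for i in range(0,w,10): cv2.line(o,(i*k,0),(i*k,6 if i%20 else 14),(0,255,255),1); 
    for j in range(0,h,10): cv2.line(o,(0,j*k),(6 if j%20 else 14,j*k),(0,255,255),1)
    cv2.putText(o,f"{x},{y}",(16,28),0,.5,(0,255,255),1); return o
a=np.hstack([c(t,365,250,80,100,5)[:, :],c(t,255,130,80,100,5)]);cv2.imwrite("pics/c1.png",a)
b=np.hstack([c(s,175,145,66,60,6),c(s,225,180,66,60,6)]);cv2.imwrite("pics/c2.png",b)
```

```text
(no output)
```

View pics/c1.png

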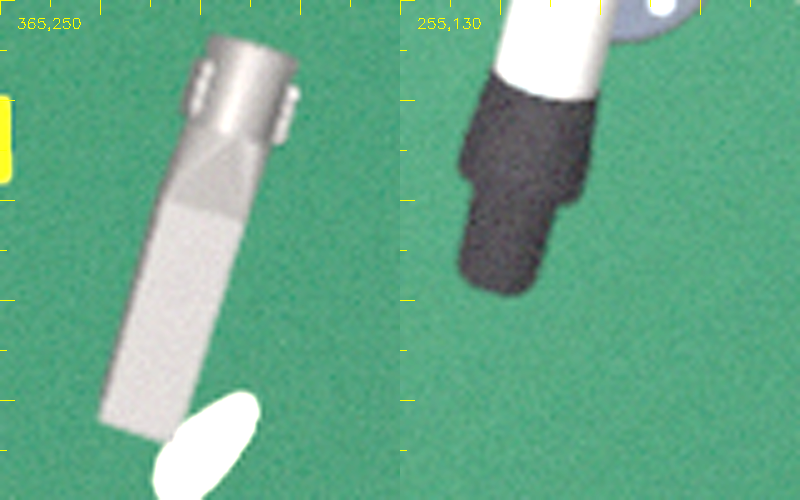

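View pics/c2.png

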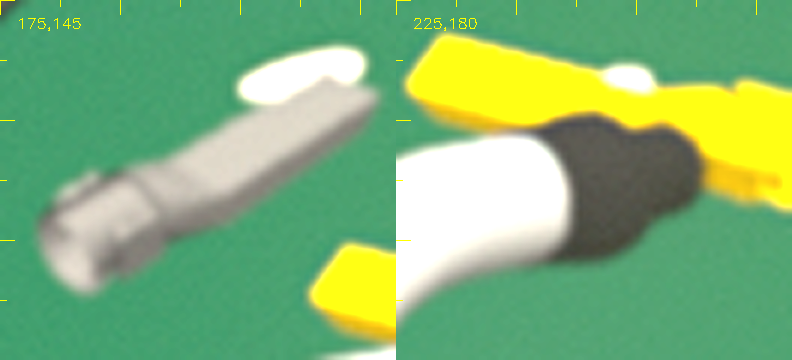

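The crops show the nozzle's socket rim at top (406..424,260) and its duct end at top (386..400,335). The spigot tip is at top (274,188) and scene (275,210). Next I'll fit simple solid models to the silhouettes in both views.

```bash
cat > h.py <<'E'
import cv2,numpy as np
from scipy.optimize import minimize
from scipy.spatial.transform import Rotation as R
from station import manip
np.set_printoptions(precision=4,suppress=True)
CM={n:manip.camera_model(n) for n in("scene","top")}
K=8
def proj(n,P):
    m=CM[n];T=np.linalg.inv(m["cam_to_world"]);p=P@T[:3,:3].T+T[:3,3];q=p@m["mtx"].T;return q[:,:2]/q[:,2:]
def circ(x,r,z=0):
    a=np.linspace(0,2*np.pi,40);return np.c_[x+0*a,r*np.cos(a),z+r*np.sin(a)]
def box(x0,x1,hy,z0,z1):
    return np.array([[x,y,z] for x in(x0,x1) for y in(-hy,hy) for z in(z0,z1)])
def cuff_parts(L,r2):
    return [np.r_[circ(-.045,.0145),circ(-.041,.017),circ(0,.018)],np.r_[circ(0,.0265),circ(L,r2)]]
def noz_parts():
    return [np.r_[circ(.027,.022,.022),circ(-.018,.022,.022)],box(-.014,.014,.023,.009,.035),
     np.r_[box(-.018,-.0181,.020,0,.042),box(-.055,-.0551,.02,0,.018)],box(-.055,-.164,.02,0,.018)]
def cuffR(yaw,pit=np.radians(28)): return R.from_euler("ZY",[yaw,-pit]).as_matrix()
def render(n,parts,Rm,t,win):
    x,y,w,h=win;im=np.zeros((h*K,w*K),np.uint8)
    for P in parts:
        q=proj(n,P@Rm.T+t);hu=cv2.convexHull(((q-[x,y]+.5)*K*16).astype(np.int32))
        cv2.fillConvexPoly(im,hu,255,cv2.LINE_8,4)
    return cv2.resize(im,(w,h),interpolation=cv2.INTER_AREA)/255.
E
cat > fit.py <<'E'
from h import *
im={n:cv2.imread(f"pics/{n}0.png").astype(float) for n in("scene","top")}
def soft(a): return np.clip(a,0,1)
def dark(n,win): # black cuff
    x,y,w,h=win;c=im[n][y:y+h,x:x+w];return c
W={"top":(255,140,50,60),"scene":(240,190,50,45)}
WN={"top":(375,245,60,100),"scene":(175,145,70,60)}
for n in W:
    for w in(W,WN):
        x,y,a,b=w[n];c=im[n][y:y+b,x:x+a]; print(n,c.reshape(-1,3).min(0),np.median(c.reshape(-1,3),0))
for n,p in (("top",(279,160)),("top",(274,180)),("top",(260,195)),("scene",(262,212)),("scene",(268,212)),("scene",(250,230)),("top",(403,305)),("top",(411,270)),("scene",(215,172)),("scene",(187,184)),("scene",(200,186))): print(n,p,im[n][p[1],p[0]])
E
python3 fit.py
```

```text
top [16. 17. 10.] [62. 84. 39.]
top [51. 55. 14.] [60. 81. 36.]
scene [ 0. 28. 26.] [51. 81. 39.]
scene [ 0. 37. 22.] [52. 79. 30.]
top (279, 160) [45. 41. 43.]
top (274, 180) [42. 38. 40.]
top (260, 195) [57. 80. 28.]
scene (262, 212) [30. 35. 37.]
scene (268, 212) [27. 34. 34.]
scene (250, 230) [55. 82. 36.]
top (403, 305) [111. 112. 115.]
top (411, 270) [127. 129. 134.]
scene (215, 172) [101. 110. 115.]
scene (187, 184) [ 91.  97. 101.]
scene (200, 186) [55. 59. 61.]
```

```bash
cat > fit.py <<'E'
from h import *
im={n:cv2.imread(f"pics/{n}0.png").astype(float) for n in("scene","top")}
W={"top":(255,140,50,60),"scene":(240,190,50,45)}
WN={"top":(375,245,60,100),"scene":(175,145,70,60)}
def tgt(n,win,cuff):
    x,y,w,h=win;c=im[n][y:y+h,x:x+w];B,G,Rr=c[...,0],c[...,1],c[...,2]
    ig=((c.max(2)>165)|((Rr-B)>30)).astype(np.uint8)
    ig=cv2.dilate(ig,np.ones((3,3)))
    if cuff: t=np.clip((80-c.max(2))/40,0,1); ig=((c.max(2)>165)).astype(np.uint8)*0
    else: t=np.clip((Rr-G+44)/42,0,1)
    return t,1-ig
TC={n:tgt(n,W[n],1) for n in W};TN={n:tgt(n,WN[n],0) for n in W}
def cost(parts,Rm,t,T,win,views):
    return sum((((render(n,parts,Rm,t,win[n])-T[n][0])*T[n][1])**2).sum() for n in views)
def cc(p,views): return cost(cuff_parts(.04*p[4],.0265*p[5]),cuffR(p[3]),p[:3],TC,W,views)
def nc(p,views): return cost(noz_parts(),R.from_euler("z",p[2]).as_matrix(),np.r_[p[:2],p[3] if len(p)>3 else 0],TN,WN,views)
def opt(f,x0,st,views):
    best=None
    for k in range(3):
        s=np.vstack([x0]+[x0+np.eye(len(x0))[i]*st[i] for i in range(len(x0))])
        r=minimize(f,x0,args=(views,),method="Nelder-Mead",options=dict(initial_simplex=s,maxfev=900,xatol=1e-5,fatol=1e-4));x0=r.x;st=np.array(st)/2
    return r
def ray(n,u,v,z):
    m=CM[n];d=m["cam_to_world"][:3,:3]@np.linalg.solve(m["mtx"],[u,v,1]);o=m["cam_to_world"][:3,3];return o+d*(z-o[2])/d[2]
tip=ray("top",274,187,.2);col=ray("top",279,166,.22);print("tip guess",tip,ray("scene",275,210,.2),"col",col)
yaw=-.2 if False else np.arctan2(*(col-tip)[1::-1])
x0=np.r_[tip+cuffR(yaw)[:,0]*.045,yaw,.8,.9]
for v in (("scene","top"),("top",),("scene",)):
    r=opt(cc,x0,[.01,.01,.01,.1,.3,-.1],v);print("cuff",v,r.x,r.fun,"tip",r.x[:3]-cuffR(r.x[3])[:,0]*.045)
    if len(v)==2: rc=r
a=ray("top",415,260,.03);b=ray("top",393,335,.018);yn=np.arctan2(*(a-b)[1::-1]);g=a+(b-a)*27/191
for v in (("scene","top"),("top",),("scene",)):
    r=opt(nc,np.r_[g[:2],yn],[.01,.01,.1],v);print("noz",v,r.x,r.fun)
    if len(v)==2: rn=r
out=[]
for n in("top","scene"):
  for win,parts,Rm,t in((W,cuff_parts(.04*rc.x[4],.0265*rc.x[5]),cuffR(rc.x[3]),rc.x[:3]),(WN,noz_parts(),R.from_euler("z",rn.x[2]).as_matrix(),np.r_[rn.x[:2],0])):
    x,y,w,h=win[n];c=cv2.resize(np.clip(im[n][y:y+h,x:x+w]*1.7,0,255).astype(np.uint8),None,fx=5,fy=5,interpolation=cv2.INTER_CUBIC)
    m=cv2.resize(render(n,parts,Rm,t,win[n]),None,fx=5,fy=5,interpolation=cv2.INTER_LINEAR)
    cs,_=cv2.findContours((m>.5).astype(np.uint8),cv2.RETR_LIST,cv2.CHAIN_APPROX_NONE);cv2.drawContours(c,cs,-1,(0,0,255),1)
    o=np.zeros((300,360,3),np.uint8) if n=="scene" else np.zeros((300,360,3),np.uint8);c=c[:300,:360];o[:c.shape[0],:c.shape[1]]=c;out.append(o)
cv2.imwrite("pics/fit.png",np.vstack([np.hstack(out[:2]),np.hstack(out[2:])]))
E
python3 fit.py
```

```text
tip guess [0.6357 0.0364 0.2   ] [0.6462 0.0504 0.2   ] col [0.6767 0.0267 0.22  ]
cuff ('scene', 'top') [ 0.6791  0.0279  0.2164 -0.2248  0.726   0.829 ] 271.2658249231065 tip [0.6404 0.0368 0.1952]
cuff ('top',) [ 0.6768  0.0277  0.2268 -0.2536  0.7598  0.9117] 27.825038687043445 tip [0.6383 0.0377 0.2057]
cuff ('scene',) [ 0.6023 -0.0103  0.1359 -0.28    0.2984  0.3377] 74.37217416378317 tip [0.5641 0.0007 0.1147]
noz ('scene', 'top') [ 0.4675 -0.2901 -0.2762] 81.90218236314134
noz ('top',) [ 0.4672 -0.2901 -0.2776] 24.90003028662445
noz ('scene',) [ 0.471  -0.2898 -0.2687] 43.919480576544345
```

View pics/fit.png

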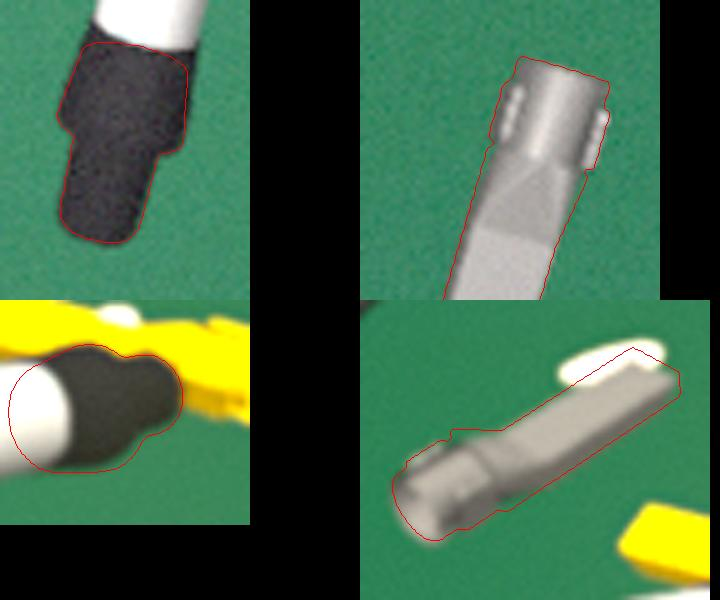

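The nozzle fit is good. The cuff fit is spoiled by the pale pipe covering the collar in the scene view, so I'll mask the pipe out and refit the cuff.

```bash
sed -i 's/ig=((c.max(2)>165)).astype(np.uint8)\*0/ig=cv2.dilate(((c.min(2)>95)).astype(np.uint8),np.ones((3,3)))/' fit.py; sed -i 's/p\[4\],.0265\*p\[5\]),cuffR(p\[3\]),p\[:3\],TC/p[4],.0265*p[5]),cuffR(p[3]),p[:3],TC/; s/^def cc.*/&+200*(p[4]-.75)**2+200*(p[5]-.91)**2/' fit.py
python3 fit.py
```

```text
tip guess [0.6357 0.0364 0.2   ] [0.6462 0.0504 0.2   ] col [0.6767 0.0267 0.22  ]
cuff ('scene', 'top') [ 0.6791  0.0274  0.2162 -0.2439  0.8456  0.8764] 56.076668840271566 tip [0.6406 0.037  0.1951]
cuff ('top',) [ 0.6771  0.0276  0.226  -0.2506  0.8507  0.899 ] 9.835472825239535 tip [0.6386 0.0375 0.2049]
cuff ('scene',) [ 0.6331  0.0033  0.1674 -0.2817  0.7087  0.9287] 10.259393286090194 tip [0.5949 0.0143 0.1463]
noz ('scene', 'top') [ 0.4675 -0.2901 -0.2762] 81.90218236314134
noz ('top',) [ 0.4672 -0.2901 -0.2776] 24.90003028662445
noz ('scene',) [ 0.471  -0.2898 -0.2687] 43.919480576544345
```

View pics/fit.png

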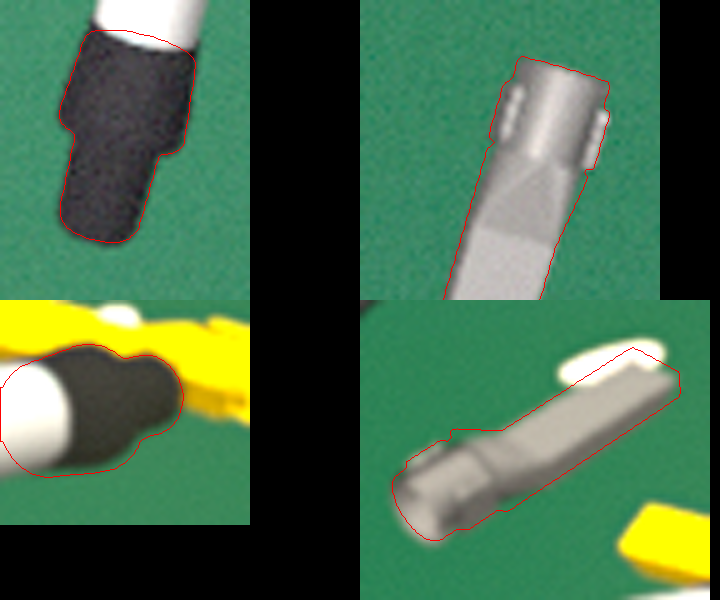

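The cuff fit now agrees in both views. The cuff is at about (0.679, 0.027, 0.216) with yaw −0.245, and the tip comes out at z = 0.195 against about 0.20 expected. The nozzle is at (0.4675, −0.290) with yaw −0.277. Next I'll work out the approach.

```bash
cat > inc.py <<'E'
from h import *
def toolR(yaw,pit=0,roll=0):
    N=cuffR(yaw,pit)@R.from_euler("x",roll).as_matrix() # nozzle axes
    return np.c_[-N[:,0],N[:,1],-N[:,2]]
def inc(p,Rt,p0=None,R0=None):
    s=manip.sense();R0=R.from_quat(s["tool_rot"]).as_matrix() if R0 is None else R0;p0=s["tcp_pos"] if p0 is None else p0
    return np.r_[R0.T@(np.array(p)-p0)*100,R.from_matrix(R0.T@Rt).as_rotvec()]
E
python3 - <<'E'
from inc import *
print(inc([.46,.1,.26],toolR(-.277)),inc([.4675,-.2901,.12],toolR(-.277)))
E
```

```text
[-40.0018 -37.6012  -2.8974  -0.002   -0.0004  -0.0648] [-53.788  -74.0759  11.1695  -0.002   -0.0004  -0.0648]
```

Emit:
drive_tool:
  increments:
    - [0,-10,-9.4,-1,0,0,-0.02]
    - [0,-20,-18.8,-2,0,0,-0.04]
    - [0,-30,-28.2,-2.9,0,0,-0.06]
    - [0,-40,-37.6,-2.9,0,0,-0.065]
    - [0,-40,-37.6,-2.9,0,0,-0.065]
    - [0,-40,-37.6,-2.9,0,0,-0.065]
    - [0,-40,-37.6,-2.9,0,0,-0.065]
    - [0,-40,-37.6,-2.9,0,0,-0.065]
    - [0,-40,-37.6,-2.9,0,0,-0.065]
    - [0,-40,-37.6,-2.9,0,0,-0.065]
    - [0,-40,-37.6,-2.9,0,0,-0.065]
    - [0,-40,-37.6,-2.9,0,0,-0.065]
    - [0,-53.8,-74.1,11.2,0,0,-0.065]
    - [0,-53.8,-74.1,11.2,0,0,-0.065]
    - [0,-53.8,-74.1,11.2,0,0,-0.065]
    - [0,-53.8,-74.1,11.2,0,0,-0.065]
    - [0,-53.8,-74.1,11.2,0,0,-0.065]
    - [0,-53.8,-74.1,11.2,0,0,-0.065]
    - [0,-53.8,-74.1,11.2,0,0,-0.065]
    - [0,-53.8,-74.1,11.2,0,0,-0.065]

```text
t: 2.1
tcp_pos: [0.4674, -0.2763, 0.1234]
tool_rot: [0.138, 0.99, 0.001, -0.0]
force: [1.2, 0.6, 0.3]
finger_gap: 1.005
```

Emit:
drive_tool:
  increments:
    - [0,0,0,0,0,0,0]
    - [0,0,0,0,0,0,0]

```text
t: 2.3
tcp_pos: [0.467, -0.2753, 0.1234]
tool_rot: [0.139, 0.99, 0.001, -0.001]
force: [0.5, 0.5, -0.3]
finger_gap: 1.0
```

Run:
```python
from inc import *
s=manip.sense();print(s["t"],s["tcp_pos"],s["q"],s["force"])
print(inc([.4675,-.2901,.12],toolR(-.277)),inc([.4675,-.2901,.003],toolR(-.277)))
```

```text
2.3 [ 0.467  -0.2753  0.1234] [-0.739   0.573   1.7368  0.0006  0.8347 -2.0315] [ 0.494   0.5254 -0.2847]
[-0.4541 -1.4149  0.3373  0.0017 -0.0024 -0.0017] [-0.4825 -1.4348 12.0373  0.0017 -0.0024 -0.0017]
```

Emit:
drive_tool:
  increments:
    - [0,-0.47,-1.42,3,0,-0.002,0]
    - [0,-0.47,-1.43,6,0,-0.002,0]
    - [0,-0.48,-1.43,9,0,-0.002,0]
    - [0,-0.48,-1.43,11,0,-0.002,0]
    - [0,-0.48,-1.43,12.0,0,-0.002,0]
    - [0,-0.48,-1.43,12.0,0,-0.002,0]
    - [0,-0.48,-1.43,12.0,0,-0.002,0]

```text
t: 3.0
tcp_pos: [0.469, -0.29, 0.0053]
tool_rot: [0.137, 0.991, -0.0, 0.001]
force: [0.3, -0.3, 0.9]
finger_gap: 1.0
```

Run:
```python
from inc import *
s=manip.sense();print(s["t"],s["tcp_pos"],s["q"],s["force"])
print(inc([.4675,-.2901,.003],toolR(-.277)))
```

```text
3.0 [ 0.469  -0.29    0.0053] [-0.757   0.7839  1.7651  0.0018  0.59   -2.0538] [ 0.2764 -0.2511  0.8529]
[ 0.1427 -0.053   0.2283 -0.0003  0.0028  0.0015]
```

Emit:
drive_tool:
  increments:
    - [0,0.1,-0.03,0.15,0,0,0]
    - [255,0.1,-0.03,0.15,0,0,0]
    - [255,0.1,-0.03,0.15,0,0,0]
    - [255,0.1,-0.03,0.15,0,0,0]
    - [255,0.1,-0.03,0.15,0,0,0]
    - [255,0.1,-0.03,0.15,0,0,0]
    - [255,0.1,-0.03,0.15,0,0,0]
    - [255,0.1,-0.03,0.15,0,0,0]
    - [255,0.1,-0.03,0.15,0,0,0]
    - [255,0.1,-0.03,0.15,0,0,0]
  force: 80

```text
t: 4.0
tcp_pos: [0.4677, -0.2911, 0.0037]
tool_rot: [0.138, 0.99, -0.0, 0.002]
force: [-0.4, -0.4, 6.4]
finger_gap: 0.529
```

Emit:
drive_tool:
  increments:
    - [255,0,0,-3,0,0,0]
    - [255,0,0,-6,0,0,0]
    - [255,0,0,-10,0,0,0]
    - [255,0,0,-14,0,0,0]
    - [255,0,0,-18,0,0,0]
    - [255,0,0,-20,0,0,0]
    - [255,0,0,-20,0,0,0]
    - [255,0,0,-20,0,0,0]

```text
t: 4.8
tcp_pos: [0.4665, -0.2902, 0.2023]
tool_rot: [0.138, 0.99, 0.0, 0.001]
force: [-0.2, -0.2, -1.1]
finger_gap: 0.525
```

Run:
```python
from inc import *
s=manip.sense();print(s["t"],s["tcp_pos"],s["q"],s["force"],s["ft_torque"])
C=np.array([.679,.0274,.2162]);Rc=cuffR(-.245)
Rt=toolR(-.245,np.radians(28))
def tcp(d): # rim at cuff x = d
    return C+Rc[:,0]*(d-.027)-Rc[:,2]*.019
for d in(-.12,-.08,-.05): print(d,tcp(d),inc(tcp(d),Rt))
```

```text
4.8 [ 0.4665 -0.2902  0.2023] [-0.7605  0.463   1.6552  0.0012  1.0224 -2.0549] [-0.238  -0.1541 -1.0701] [-0.0258 -0.0404 -0.025 ]
-0.12 [0.5617 0.0567 0.1304] [ 0.3323 35.9694  7.2027 -0.0074 -0.4873 -0.0314]
-0.08 [0.596  0.0482 0.1492] [-3.2002 36.083   5.3296 -0.0074 -0.4873 -0.0314]
-0.05 [0.6217 0.0417 0.1633] [-5.8495 36.1682  3.9248 -0.0074 -0.4873 -0.0314]
```

The nozzle is held: the opening fits 46 mm, and the force changed by about its weight. I'll carry it over high and clear of the yellow piece, then lower it to the line of the spigot.

Emit:
drive_tool:
  increments:
    - [255,0.5,4,-3,0,-0.06,0]
    - [255,1,8,-4,0,-0.12,-0.01]
    - [255,1.5,12,-4,0,-0.18,-0.01]
    - [255,2,16,-4,0,-0.24,-0.02]
    - [255,2,20,-4,0,-0.3,-0.02]
    - [255,2,24,-4,0,-0.36,-0.03]
    - [255,2,28,-4,0,-0.42,-0.03]
    - [255,2,32,-4,-0.007,-0.487,-0.031]
    - [255,2,36,-4,-0.007,-0.487,-0.031]
    - [255,2,36,-4,-0.007,-0.487,-0.031]
    - [255,2,36,-4,-0.007,-0.487,-0.031]
    - [255,2,36,0,-0.007,-0.487,-0.031]
    - [255,1.5,36,4,-0.007,-0.487,-0.031]
    - [255,0.33,36,7.2,-0.007,-0.487,-0.031]
    - [255,0.33,36,7.2,-0.007,-0.487,-0.031]
    - [255,0.33,36,7.2,-0.007,-0.487,-0.031]
    - [255,0.33,36,7.2,-0.007,-0.487,-0.031]

```text
t: 6.5
tcp_pos: [0.5626, 0.0558, 0.1323]
tool_rot: [0.12, 0.963, -0.03, 0.241]
force: [0.3, -0.4, -0.5]
finger_gap: 0.526
```

```bash
cat > chk.py <<'E'
from inc import *
import sys
C=np.array([.679,.0274,.2162]);Rc=cuffR(-.245)
Rt=toolR(-.245,np.radians(28))
def tcp(d): return C+Rc[:,0]*(d-.027)-Rc[:,2]*.019
if __name__=="__main__":
    s=manip.sense();print(s["t"],s["tcp_pos"],s["force"],s["ft_torque"],s["finger_gap"])
    Rm=R.from_quat(s["tool_rot"]).as_matrix()
    g=s["tcp_pos"]-Rm[:,2]*.019
    print("grip in cuff mm",Rc.T@(g-C)*1e3,"rot err deg (cuff)",np.degrees(R.from_matrix(Rc.T@Rm@Rt.T@Rc).as_rotvec()),"F cuff",Rc.T@s["force"],"M",Rc.T@s["ft_torque"])
    for n in("scene","top"): cv2.imwrite(f"pics/{n}{sys.argv[1]}.png",manip.snapshot(n)[:,:,::-1])
    a=[cv2.resize(cv2.imread(f"pics/{n}{sys.argv[1]}.png")[y:y+90,x:x+80],None,fx=5,fy=5,interpolation=cv2.INTER_CUBIC) for n,x,y in(("top",245,140),("scene",235,165))]
    cv2.imwrite(f"pics/k{sys.argv[1]}.png",np.clip(np.hstack(a)*1.7,0,255))
E
python3 chk.py 1
```

```text
6.5 [0.5626 0.0558 0.1323] [ 0.3452 -0.3803 -0.5398] [ 0.0586  0.2539 -0.0376] 0.5261179013986435
grip in cuff mm [-145.229    -0.6674    1.1634] rot err deg (cuff) [-0.0671 -0.1233 -0.1008] F cuff [ 0.1238 -0.2852 -0.6771] M [-0.0218  0.2605 -0.031 ][ WARN:0@2.146] global loadsave.cpp:1063 imwrite_ Unsupported depth image for selected encoder is fallbacked to CV_8U.
```

View pics/k1.png

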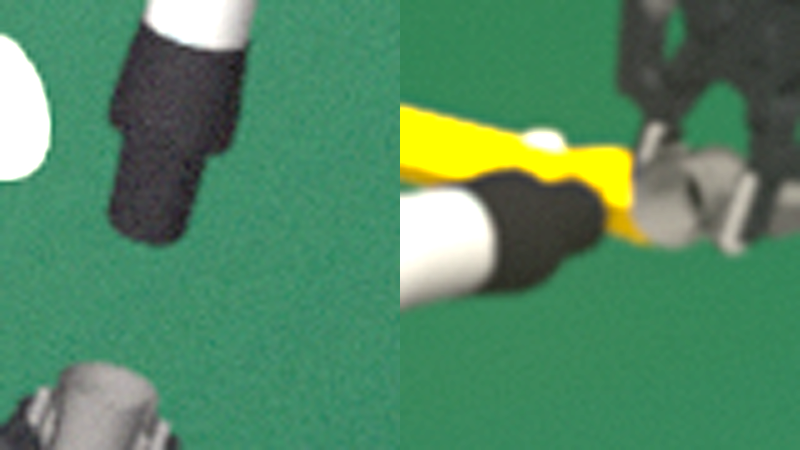

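The nozzle is held level with the spigot axis. In the top view the socket rim is centred near (266.5,214) with the spigot tip at (275,187); in the scene view the rim is near (287,205). I'll overlay the predicted nozzle on the picture to check alignment before touching.

```bash
cat > ov.py <<'E'
from chk import *
import sys
k=sys.argv[1];s=manip.sense()
Rm=R.from_quat(s["tool_rot"]).as_matrix();N=np.c_[-Rm[:,0],Rm[:,1],-Rm[:,2]];g=s["tcp_pos"]-Rm[:,2]*.019
t=g-N[:,2]*.022
a=[]
for n,x,y,w,h in(("top",245,175,56,64),("scene",255,175,56,64)):
    c=np.clip(cv2.resize(cv2.imread(f"pics/{n}{k}.png")[y:y+h,x:x+w],None,fx=7,fy=7,interpolation=cv2.INTER_CUBIC)*1.7,0,255).astype(np.uint8)
    def dr(P,Rr,tt,col):
        q=((proj(n,P@Rr.T+tt)-[x,y]+.5)*7).astype(np.int32);cv2.polylines(c,[q],True,col,1)
    for P in(circ(.027,.022,.022),circ(.027,.018,.022)): dr(P,N,t,(0,0,255))
    h_=cv2.convexHull(((proj(n,np.r_[circ(.027,.022,.022),circ(-.018,.022,.022)]@N.T+t)-[x,y]+.5)*7).astype(np.int32));cv2.polylines(c,[h_],True,(255,0,0),1)
    for P in(circ(-.045,.0145),circ(-.041,.017),circ(0,.0265)): dr(P,Rc,C,(255,255,0))
    a.append(c)
cv2.imwrite(f"pics/o{k}.png",np.hstack(a))
E
python3 ov.py 1
```

```text
(no output)
```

View pics/o1.png

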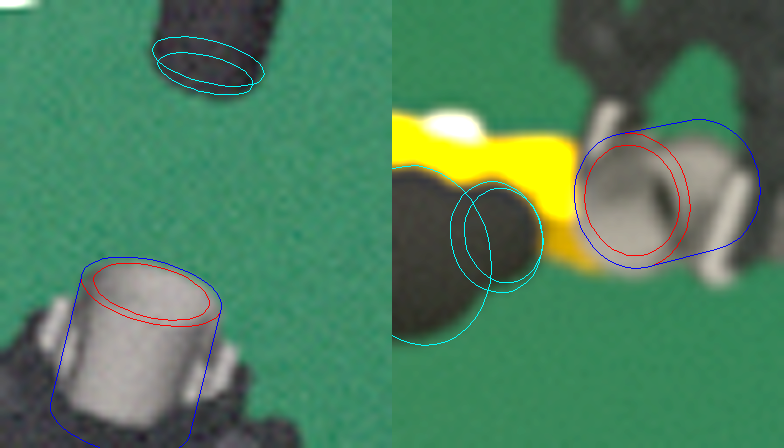

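The top overlay matches. In the scene view the real rim sits about 1 px lower than predicted. The lying-nozzle fit showed the same bias, so I'll estimate the scene camera's pixel offset and refit the cuff.

```bash
cat > fit2.py <<'E'
import re
src=open("fit.py").read().split("tip=ray")[0]
exec(src)
import h
OFF={"top":np.zeros(2),"scene":np.zeros(2)}
_p=h.proj
h.proj=lambda n,P:_p(n,P)+OFF[n]
pn=np.array([.4675,-.2901,-.2765])   # grasp position confirmed by robot
pt=opt(nc,pn,[.003,.003,.03],("top",)).x
def f(o,views): OFF["scene"]=np.array(o);return nc(pt,("scene",))
o=opt(f,np.zeros(2),[1,1],None);print("scene offset",o.x,o.fun,"noz",pt)
# in-hand check: edge fit of socket
OFF["scene"]=o.x
x0=np.array([.679,.0274,.2162,-.245,.85,.88])
r=opt(cc,x0,[.004,.004,.004,.03,.1,.03],("scene","top"));print("cuff",r.x,r.fun,"tip",r.x[:3]-cuffR(r.x[3])[:,0]*.045)
OFF["scene"]=np.array([0,1.]);r=opt(cc,x0,[.004,.004,.004,.03,.1,.03],("scene","top"));print("cuff(0,1)",r.x,r.fun,"tip",r.x[:3]-cuffR(r.x[3])[:,0]*.045)
E
python3 fit2.py
```

```text
scene offset [-0.8007  0.7429] 43.551250774819735 noz [ 0.4672 -0.2901 -0.2775]
cuff [ 0.6786  0.0275  0.2179 -0.253   0.8506  0.8787] 44.41363126710173 tip [0.6402 0.0375 0.1968]
cuff(0,1) [ 0.6787  0.0273  0.219  -0.2425  0.8339  0.8788] 56.53812425665322 tip [0.6402 0.0369 0.1979]
```

```bash
sed -i 's/^C=.*/C=np.array([.6786,.0274,.2181]);Rc=cuffR(-.249)/; s/^Rt=.*/Rt=toolR(-.249,np.radians(28))/' chk.py
python3 - <<'E'
from chk import *
for d in(-.05,-.035,-.02): print(d,inc(tcp(d),Rt))
E
```

```text
-0.05 [-6.8242  0.037   0.014   0.0014  0.0038  0.0025]
-0.035 [-8.3242  0.0332  0.0196  0.0014  0.0038  0.0025]
-0.02 [-9.8242  0.0294  0.0253  0.0014  0.0038  0.0025]
```

Emit:
drive_tool:
  increments:
    - [255,-3,0.02,0,0.001,0.004,0.002]
    - [255,-5.5,0.04,0.01,0.001,0.004,0.002]
    - [255,-6.6,0.04,0.01,0.001,0.004,0.002]
    - [255,-6.6,0.04,0.01,0.001,0.004,0.002]
    - [255,-6.6,0.04,0.01,0.001,0.004,0.002]
    - [255,-6.6,0.04,0.01,0.001,0.004,0.002]

```text
t: 7.2
tcp_pos: [0.6172, 0.0432, 0.1615]
tool_rot: [0.12, 0.964, -0.03, 0.237]
force: [-0.2, 0.5, -0.8]
finger_gap: 0.521
```

```bash
python3 chk.py 2 2>/dev/null; python3 ov.py 2; python3 -c "
from chk import *
print(inc(tcp(-.05),Rt),inc(tcp(-.03),Rt))"
```

```text
7.2 [0.6172 0.0432 0.1615] [-0.1951  0.4912 -0.8163] [0.0958 0.2025 0.0536] 0.5209242154927751
grip in cuff mm [-82.4801   0.1653  -1.2075] rot err deg (cuff) [-0.0111  0.3287  0.1199] F cuff [-0.657   0.4279 -0.5751] M [0.0631 0.2199 0.0272]
[-0.5368 -0.0237 -0.1619 -0.0001 -0.0056  0.0022] [-2.5367 -0.0281 -0.1731 -0.0001 -0.0056  0.0022]
```

View pics/o2.png

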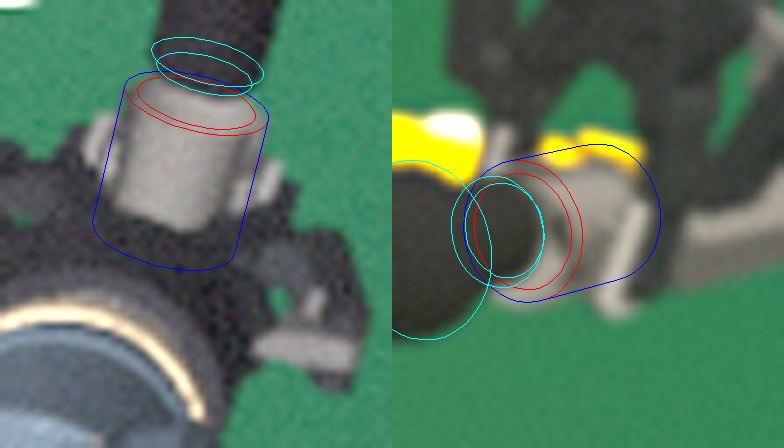

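The rim is about 10 mm short of the tip. It lines up in the top view, and the scene view shows the known 1 px bias. I'll correct 1.6 mm along the tool and enter gently.

Emit:
drive_tool:
  increments:
    - [255,-0.2,-0.02,-0.16,0,-0.005,0.002]
    - [255,-0.5,-0.02,-0.16,0,-0.005,0.002]
    - [255,-0.8,-0.02,-0.16,0,-0.005,0.002]
    - [255,-1.1,-0.02,-0.16,0,-0.005,0.002]
    - [255,-1.4,-0.02,-0.16,0,-0.005,0.002]
    - [255,-1.7,-0.02,-0.16,0,-0.005,0.002]
    - [255,-1.7,-0.02,-0.16,0,-0.005,0.002]
    - [255,-1.7,-0.02,-0.16,0,-0.005,0.002]

```text
t: 8.1
tcp_pos: [0.6266, 0.0403, 0.1676]
tool_rot: [0.121, 0.964, -0.031, 0.234]
force: [-9.2, 4.3, -1.4]
finger_gap: 0.524
```

```bash
python3 chk.py 3 2>/dev/null;  python3 -c "
from chk import *
print(inc(tcp(-.03),Rt))"
```

```text
8.1 [0.6266 0.0403 0.1676] [-9.2005  4.3376 -1.3978] [0.6128 1.351  0.2398] 0.5237638788920644
grip in cuff mm [-70.7537  -0.2392  -0.4359] rot err deg (cuff) [-0.1335  0.7025  0.0374] F cuff [-9.4731  1.9365  3.4539] M [0.343  1.4603 0.0892]
[-1.4003  0.0253 -0.0626 -0.0023 -0.0123  0.0007]
```

Contact is at about 9.5 N, near the tip, with side force (+y, +z) on the nozzle. That means it is low and must go up by about 2 mm. I'll back off, shift and try again.

Emit:
drive_tool:
  increments:
    - [255,0.4,0.05,-0.1,0,-0.006,0]
    - [255,0.4,0.07,-0.25,0,-0.006,0]
    - [255,0.2,0.07,-0.25,0,-0.006,0]
    - [255,0.0,0.07,-0.25,0,-0.006,0]
    - [255,-0.3,0.07,-0.25,0,-0.006,0]
    - [255,-0.5,0.07,-0.25,0,-0.006,0]
    - [255,-0.6,0.07,-0.25,0,-0.006,0]
    - [255,-0.6,0.07,-0.25,0,-0.006,0]

```text
t: 9.0
tcp_pos: [0.6363, 0.0388, 0.1766]
tool_rot: [0.121, 0.962, -0.031, 0.243]
force: [-6.4, 1.8, 3.2]
finger_gap: 0.528
```

```bash
python3 chk.py 4 2>/dev/null
```

```text
9.0 [0.6363 0.0388 0.1766] [-6.3588  1.766   3.1695] [ 0.0857  0.5869 -0.0295] 0.5282546477467183
grip in cuff mm [-58.2587   0.6318   2.8953] rot err deg (cuff) [-0.0197 -0.3644 -0.0324] F cuff [-4.3376  0.1445  5.8961] M [-0.0682  0.5899  0.0029]
```

It is now 14 mm onto the spigot, with a slight upward force left. I'll raise the nozzle a little more and go on.

Emit:
drive_tool:
  increments:
    - [255,-0.3,0,-0.15,0,0.003,0]
    - [255,-0.6,0,-0.15,0,0.003,0]
    - [255,-0.9,0,-0.15,0,0.003,0]
    - [255,-1.2,0,-0.15,0,0.003,0]
    - [255,-1.2,0,-0.15,0,0.003,0]

```text
t: 9.6
tcp_pos: [0.6476, 0.0361, 0.1837]
tool_rot: [0.121, 0.962, -0.03, 0.243]
force: [-0.4, 1.4, -1.5]
finger_gap: 0.527
```

```bash
python3 chk.py 5 2>/dev/null
```

```text
9.6 [0.6476 0.0361 0.1837] [-0.36    1.379  -1.5098] [0.0419 0.2341 0.0827] 0.5274023493085567
grip in cuff mm [-44.7107   0.7658   3.7454] rot err deg (cuff) [ 0.0137 -0.3432 -0.0445] F cuff [-1.317   1.2477 -1.0098] M [0.0237 0.2372 0.0811]
```

It slides free with almost no side force. I'll carry on toward the wedge point.

Emit:
drive_tool:
  increments:
    - [255,-0.3,0.02,0,0,0.003,0]
    - [255,-0.6,0.02,0,0,0.003,0]
    - [255,-0.8,0.02,0,0,0.003,0]
    - [255,-0.8,0.02,0,0,0.003,0]
    - [255,-0.8,0.02,0,0,0.003,0]

```text
t: 10.2
tcp_pos: [0.6534, 0.0345, 0.187]
tool_rot: [0.121, 0.963, -0.03, 0.241]
force: [-0.2, -3.0, -1.1]
finger_gap: 0.529
```

```bash
python3 chk.py 6 2>/dev/null
```

```text
10.2 [0.6534 0.0345 0.187 ] [-0.1609 -3.0113 -1.1084] [-0.3093  0.3577 -0.2785] 0.5285046258253018
grip in cuff mm [-37.7136   0.6393   3.8025] rot err deg (cuff) [-0.0186 -0.0804 -0.0267] F cuff [-0.0028 -2.9581 -1.2538] M [-0.4732  0.2704 -0.0638]
```

Emit:
drive_tool:
  increments:
    - [255,-0.2,-0.04,0,0,0,0]
    - [255,-0.4,-0.04,0,0,0,0]
    - [255,-0.6,-0.04,0,0,0,0]
    - [255,-0.8,-0.04,0,0,0,0]
    - [255,-0.8,-0.04,0,0,0,0]
    - [255,-0.8,-0.04,0,0,0,0]

```text
t: 10.9
tcp_pos: [0.6589, 0.0328, 0.1902]
tool_rot: [0.121, 0.963, -0.03, 0.239]
force: [-5.6, -3.2, 0.6]
finger_gap: 0.528
```

```bash
python3 chk.py 7 2>/dev/null
```

```text
10.9 [0.6589 0.0328 0.1902] [-5.6306 -3.1861  0.5767] [-0.1689  0.7417 -0.2555] 0.5277709608917125
grip in cuff mm [-31.1238   0.4158   3.9277] rot err deg (cuff) [-0.0295  0.0799 -0.0131] F cuff [-3.8542 -4.4754  2.7025] M [-0.4259  0.6772 -0.0629]
```

The wedge has begun, with axial force at 4 N. Next I'll push to about 20 N while twisting ±2.3° about the socket axis. The TCP lies 19 mm off that axis, so the y shift is compensated.

Emit:
drive_tool:
  increments:
    - [255,-0.2,-0.06,-0.05,0,0,0]
    - [255,-0.4,-0.06,-0.05,0,0,0]
    - [255,-0.6,-0.06,-0.05,0,0,0]
    - [255,-0.6,-0.14,-0.05,0.04,0,0]
    - [255,-0.6,-0.14,-0.05,0.04,0,0]
    - [255,-0.6,0.02,-0.05,-0.04,0,0]
    - [255,-0.6,0.02,-0.05,-0.04,0,0]
    - [255,-0.7,-0.14,-0.05,0.04,0,0]
    - [255,-0.7,-0.14,-0.05,0.04,0,0]
    - [255,-0.7,0.02,-0.05,-0.04,0,0]
    - [255,-0.7,0.02,-0.05,-0.04,0,0]
    - [255,-0.7,-0.06,-0.05,0,0,0]
    - [255,-0.7,-0.06,-0.05,0,0,0]

```text
t: 12.3
tcp_pos: [0.6604, 0.0324, 0.1911]
tool_rot: [0.12, 0.964, -0.03, 0.235]
force: [-11.6, 0.7, -1.4]
finger_gap: 0.526
```

```bash
python3 chk.py 8 2>/dev/null
```

```text
12.3 [0.6604 0.0324 0.1911] [-11.5748   0.7242  -1.4324] [ 0.2209  1.3926 -0.2278] 0.5262617904048656
grip in cuff mm [-29.1515   0.3621   3.9939] rot err deg (cuff) [-0.1141  0.6297  0.0662] F cuff [-10.7348  -2.1506   4.0855] M [-0.221   1.4041 -0.1405]
```

Emit:
drive_tool:
  increments:
    - [255,-0.3,-0.02,-0.08,0,-0.012,0]
    - [255,-0.5,-0.02,-0.08,0,-0.014,0]
    - [255,-0.5,-0.1,-0.08,0.04,-0.014,0]
    - [255,-0.5,-0.1,-0.08,0.04,-0.014,0]
    - [255,-0.5,0.06,-0.08,-0.04,-0.014,0]
    - [255,-0.5,0.06,-0.08,-0.04,-0.014,0]
    - [255,-0.5,-0.1,-0.08,0.04,-0.014,0]
    - [255,-0.5,-0.1,-0.08,0.04,-0.014,0]
    - [255,-0.5,0.06,-0.08,-0.04,-0.014,0]
    - [255,-0.5,0.06,-0.08,-0.04,-0.014,0]
    - [255,-0.5,-0.1,-0.08,0.04,-0.014,0]
    - [255,-0.5,-0.1,-0.08,0.04,-0.014,0]
    - [255,-0.5,0.06,-0.08,-0.04,-0.014,0]
    - [255,-0.5,0.06,-0.08,-0.04,-0.014,0]
    - [255,-0.5,-0.02,-0.08,0,-0.014,0]
    - [255,-0.5,-0.02,-0.08,0,-0.014,0]

```text
t: 14.0
tcp_pos: [0.6619, 0.0319, 0.1919]
tool_rot: [0.12, 0.963, -0.031, 0.238]
force: [-12.7, 3.4, -5.5]
finger_gap: 0.526
```

```bash
python3 chk.py 9 2>/dev/null
```

```text
14.0 [0.6619 0.0319 0.1919] [-12.6697   3.4353  -5.466 ] [ 0.8081  1.8908 -0.0315] 0.5261900968096727
grip in cuff mm [-27.4734   0.3309   3.9716] rot err deg (cuff) [-0.138   0.1876  0.0477] F cuff [-14.1553   0.2071   1.3359] M [ 0.2653  2.0316 -0.1767]
```

Emit:
drive_tool:
  increments:
    - [255,-0.2,0,0,0,-0.004,0]
    - [255,-0.4,0,0,0,-0.006,0]
    - [255,-0.4,-0.08,0,0.04,-0.006,0]
    - [255,-0.4,-0.08,0,0.04,-0.006,0]
    - [255,-0.4,0.08,0,-0.04,-0.006,0]
    - [255,-0.4,0.08,0,-0.04,-0.006,0]
    - [255,-0.4,-0.08,0,0.04,-0.006,0]
    - [255,-0.4,-0.08,0,0.04,-0.006,0]
    - [255,-0.4,0.08,0,-0.04,-0.006,0]
    - [255,-0.4,0.08,0,-0.04,-0.006,0]
    - [255,-0.4,-0.08,0,0.04,-0.006,0]
    - [255,-0.4,-0.08,0,0.04,-0.006,0]
    - [255,-0.4,0.08,0,-0.04,-0.006,0]
    - [255,-0.4,0.08,0,-0.04,-0.006,0]
    - [255,-0.4,0,0,0,-0.006,0]
    - [255,-0.4,0,0,0,-0.006,0]

```text
t: 15.7
tcp_pos: [0.6628, 0.0317, 0.1924]
tool_rot: [0.12, 0.963, -0.031, 0.238]
force: [-17.2, 6.4, -4.0]
finger_gap: 0.524
```

```bash
python3 chk.py 10 2>/dev/null; python3 ov.py 10
```

```text
15.7 [0.6628 0.0317 0.1924] [-17.1663   6.3982  -3.983 ] [1.2821 2.3253 0.1375] 0.5238186047420581
grip in cuff mm [-26.4659   0.3041   3.9472] rot err deg (cuff) [-0.1765  0.1677  0.0565] F cuff [-17.9516   1.9705   5.034 ] M [ 0.6557  2.5696 -0.193 ]
```

View pics/k10.png

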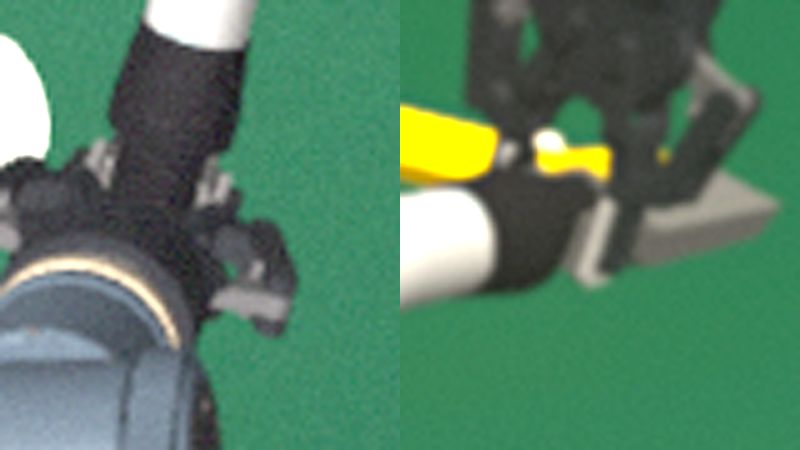

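In this picture the dark spigot shows between the finger pads in the top view, near crop (150,170), where the grey socket should cover it. The nozzle may have slipped in the grip. I need a brighter comparison of several moments.

Run:
```python
import cv2,numpy as np
def c(n,k,x,y,w,h):
    o=cv2.imread(f"pics/{n}{k}.png")[y:y+h,x:x+w].astype(float)
    o=255*np.clip(o/170,0,1)**.6
    return cv2.resize(o,(266,300),interpolation=cv2.INTER_CUBIC).astype(np.uint8)
r=[np.hstack([c("top",k,250,165,53,60) for k in(3,5,10)]),np.hstack([c("scene",k,250,170,62,70) for k in(3,5,10)])]
cv2.imwrite("pics/cmp.png",np.vstack(r))
```

```text
(no output)
```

View pics/cmp.png

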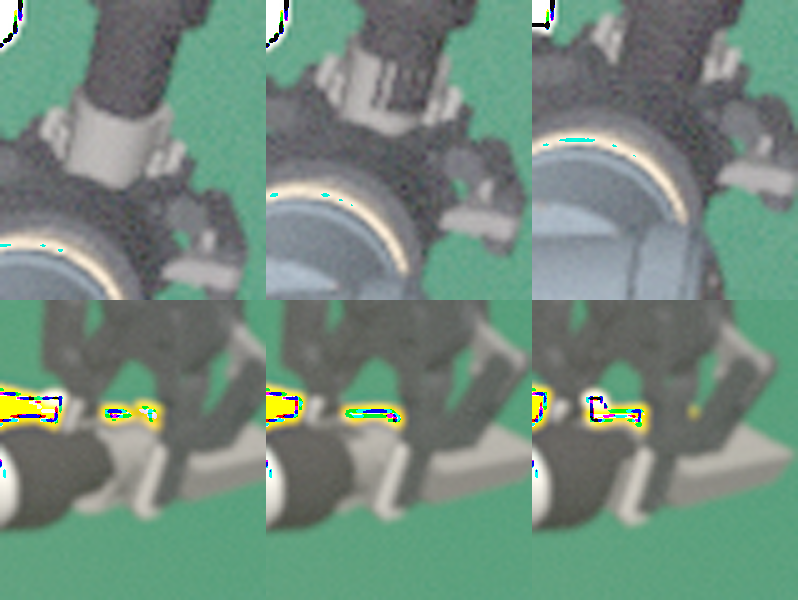

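The comparison is ambiguous. In frame 10 a dark region lies where the socket should be, and in the scene view the duct's end (panel x ≈ 258) hardly moved compared with frame 5 (264) while the fingers did. I'll check numerically where the duct's end is compared with where the hand predicts it.

```bash
cat > slip.py <<'E'
from chk import *
logs={2:(-82.4801,.1653,-1.2075,.33),3:(-70.7537,-.2392,-.4359,.7),4:(-58.26,.63,2.9,-.36),5:(-44.7107,.7658,3.7454,-.34),7:(-31.12,.42,3.93,.08),8:(-29.15,.36,4,.63),10:(-26.4659,.3041,3.9472,.17)}
for k,(a,b,c,p) in logs.items():
    N=Rc@R.from_euler("y",p,degrees=True).as_matrix();g=C+Rc@np.array([a,b,c])/1e3;t=g-N[:,2]*.022
    im=cv2.imread(f"pics/scene{k}.png").astype(float)
    q=proj("scene",np.array([[-.164,y,z] for y in(-.02,.02) for z in(0,.018)])@N.T+t)
    gr=((im[...,2]-im[...,1]>-12)&(abs(im[...,2]-im[...,0])<35)).astype(np.uint8)
    # connected component containing duct
    n,l,st,_=cv2.connectedComponentsWithStats(gr)
    ax=(proj("scene",np.array([[-.12,0,.018]])@N.T+t)[0]).astype(int)
    ys,xs=np.where(gr[195:240,285:340]);
    print(k,"pred corners",q.round(1).tolist(),"gray xmax per row",{int(r):int(np.where(gr[r,280:345])[0].max()+280) if gr[r,280:345].any() else None for r in range(196,228,3)})
s=manip.sense();N=Rc
im=cv2.imread("pics/top10.png")
g=C+Rc@np.array([-26.5,.3,3.9])/1e3
for x in(.005,.012,.018,.024):
    P=np.array([[x,-.022,0],[x,.022,0],[x,-.018,0],[x,.018,0]]);q=proj("top",P@N.T+g);r=int(q[:,1].mean().round());print(x,"socket edges",q.round(1).tolist(),r,im[r,258:300].astype(int).tolist()[::2])
E
python3 slip.py
```

```text
2 pred corners [[307.0, 201.7], [309.3, 195.3], [320.0, 208.5], [322.4, 202.0]] gray xmax per row {196: 344, 199: 343, 202: 343, 205: 344, 208: 317, 211: 312, 214: 302, 217: 290, 220: None, 223: None, 226: None}
3 pred corners [[304.8, 201.5], [307.1, 195.0], [317.9, 208.4], [320.3, 201.9]] gray xmax per row {196: 344, 199: 343, 202: 343, 205: 344, 208: 315, 211: 310, 214: 300, 217: 288, 220: 283, 223: None, 226: None}
4 pred corners [[302.5, 202.1], [304.9, 195.6], [315.7, 209.1], [318.1, 202.5]] gray xmax per row {196: 344, 199: 343, 202: 343, 205: 344, 208: 313, 211: 310, 214: 299, 217: 285, 220: None, 223: None, 226: None}
5 pred corners [[299.9, 202.5], [302.2, 195.9], [313.1, 209.6], [315.6, 202.9]] gray xmax per row {196: 344, 199: 343, 202: 343, 205: 344, 208: 311, 211: 308, 214: 298, 217: 283, 220: None, 223: None, 226: None}
7 pred corners [[297.1, 202.6], [299.4, 195.9], [310.5, 209.7], [312.9, 203.0]] gray xmax per row {196: 344, 199: 343, 202: 343, 205: 344, 208: 309, 211: 306, 214: 296, 217: 280, 220: None, 223: None, 226: None}
8 pred corners [[296.9, 202.0], [299.2, 1
[... 1221 characters left out ...]
 [268.9, 167.2]] 170 [[60, 82, 35], [41, 44, 38], [52, 53, 53], [99, 101, 103], [61, 62, 64], [50, 49, 50], [32, 32, 32], [43, 35, 37], [39, 39, 38], [37, 37, 38], [37, 32, 33], [37, 38, 37], [39, 35, 37], [33, 27, 30], [32, 25, 29], [39, 39, 35], [55, 67, 36], [62, 85, 42], [67, 86, 39], [63, 83, 37], [59, 82, 33]]
0.024 socket edges [[288.4, 169.8], [267.6, 164.0], [286.5, 169.2], [269.5, 164.6]] 167 [[66, 87, 43], [64, 85, 38], [61, 83, 35], [73, 90, 58], [66, 85, 47], [46, 44, 43], [32, 32, 33], [39, 36, 38], [33, 33, 34], [35, 34, 38], [41, 39, 40], [43, 41, 43], [41, 38, 40], [35, 31, 27], [32, 26, 30], [23, 15, 21], [28, 20, 23], [57, 73, 38], [67, 89, 43], [67, 88, 43], [62, 85, 39]]
```

The duct's end moved just as the hand did, so it has not slid back in the grip. Tilting in the pads is still possible, because flat pads allow a pivot. I'll fit the duct's pose (x, z, pitch relative to the hand) in the scene frames before and after.

```bash
cat > duct.py <<'E'
from chk import *
exec(open("slip.py").read().split("for k,")[0].split("import *",1)[1])
logs[1]=(-145.229,-.667,1.163-2,-.12)
win=(278,190,55,42);x,y,w,h=win
P=[box(-.055,-.164,.02,0,.018),np.r_[box(-.03,-.0301,.020,0,.034),box(-.055,-.0551,.02,0,.018)]]
for k in(1,2,3,4,5,7,8,10):
    a,b,c,p=logs[k];im=cv2.imread(f"pics/scene{k}.png")[y:y+h,x:x+w].astype(float);B,G,Rr=im[...,0],im[...,1],im[...,2]
    t=np.clip((Rr-G+44)/42,0,1);ig=((im.max(2)<64)|(im.max(2)>150)|(Rr-B>30)).astype(np.uint8);wt=1-cv2.dilate(ig,np.ones((3,3)))
    wt[:, :max(0,0)]=0
    # only pixels beyond finger: drop columns left of the rightmost dark finger pixel in each row
    for r in range(h):
        d=np.where(im[r].max(1)<58)[0]
        if len(d): wt[r,:d.max()+2]=0
    g0=C+Rc@np.array([a,b,c])/1e3
    def f(v):
        N=Rc@R.from_euler("y",p+v[2],degrees=True).as_matrix();tt=g0+Rc@np.array([v[0],0,v[1]])/1e3-N[:,2]*.022
        return (((render("scene",P,N,tt,win)-t)*wt)**2).sum()+.02*v[0]**2+.02*v[1]**2
    r=minimize(f,[0,0,0],method="Nelder-Mead",options=dict(initial_simplex=[[0,0,0],[3,0,0],[0,3,0],[0,0,4]],maxfev=400))
    print(k,"dx,dz mm,pitch deg",r.x,r.fun,f([0,0,0]),int(wt.sum()))
E
python3 duct.py
```

```text
1 dx,dz mm,pitch deg [11.0685 -6.5481  1.9437] 11.305385140089538 25.83657494370297 1269
2 dx,dz mm,pitch deg [ 2.3247  0.0225 -1.4768] 16.612712544259857 34.539462530110086 1431
3 dx,dz mm,pitch deg [11.0002 -7.1095  1.8545] 14.491547832792229 39.04629412549333 1486
4 dx,dz mm,pitch deg [ 7.4534 -4.7122  0.8407] 14.0578179293379 39.58169424632598 1578
5 dx,dz mm,pitch deg [ 4.7322 -3.2333  0.133 ] 8.990239508660968 32.591304757196994 1657
7 dx,dz mm,pitch deg [ 2.4006 -1.4405 -0.9499] 6.050523607342894 28.38766800837982 1702
8 dx,dz mm,pitch deg [ 6.3008 -2.9054 -0.2502] 4.5298563744593086 36.85457006331944 1727
10 dx,dz mm,pitch deg [ 6.3916 -2.8852 -0.1036] 4.3080510066363145 32.22161884361587 1742
```

The nozzle follows the hand with no notable slip or tilt. The wedge began at the expected depth, so it is on the spigot, and the dark overlay looks like a rendering effect. I'll keep pushing and twisting until it stops advancing.

Emit:
drive_tool:
  increments:
    - [255,-0.2,0,-0.05,0,-0.004,0]
    - [255,-0.3,0,-0.08,0,-0.006,0]
    - [255,-0.3,-0.09,-0.08,0.045,-0.006,0]
    - [255,-0.3,-0.09,-0.08,0.045,-0.006,0]
    - [255,-0.3,0.09,-0.08,-0.045,-0.006,0]
    - [255,-0.3,0.09,-0.08,-0.045,-0.006,0]
    - [255,-0.3,-0.09,-0.08,0.045,-0.006,0]
    - [255,-0.3,-0.09,-0.08,0.045,-0.006,0]
    - [255,-0.3,0.09,-0.08,-0.045,-0.006,0]
    - [255,-0.3,0.09,-0.08,-0.045,-0.006,0]
    - [255,-0.3,-0.09,-0.08,0.045,-0.006,0]
    - [255,-0.3,-0.09,-0.08,0.045,-0.006,0]
    - [255,-0.3,0.09,-0.08,-0.045,-0.006,0]
    - [255,-0.3,0.09,-0.08,-0.045,-0.006,0]
    - [255,-0.3,-0.09,-0.08,0.045,-0.006,0]
    - [255,-0.3,-0.09,-0.08,0.045,-0.006,0]
    - [255,-0.3,0,-0.08,0,-0.006,0]
    - [255,-0.3,0,-0.08,0,-0.006,0]

```text
t: 17.6
tcp_pos: [0.6631, 0.0316, 0.1926]
tool_rot: [0.121, 0.963, -0.031, 0.239]
force: [-16.3, 9.2, -7.9]
finger_gap: 0.523
```

```bash
python3 chk.py 11 2>/dev/null
```

```text
17.6 [0.6631 0.0316 0.1926] [-16.3255   9.1874  -7.9019] [2.2865 2.6283 1.2766] 0.5225654084940019
grip in cuff mm [-26.1166   0.2592   3.9904] rot err deg (cuff) [-0.0886  0.1027  0.0168] F cuff [-19.6788   4.8809   1.514 ] M [1.984  3.1107 0.3909]
```

Emit:
drive_tool:
  increments:
    - [255,-0.15,0.05,0,0,0,0]
    - [255,-0.25,0.05,0,0,0,0]
    - [255,-0.25,-0.05,0,0.05,0,0]
    - [255,-0.25,-0.05,0,0.05,0,0]
    - [255,-0.25,0.15,0,-0.05,0,0]
    - [255,-0.25,0.15,0,-0.05,0,0]
    - [255,-0.25,-0.05,0,0.05,0,0]
    - [255,-0.25,-0.05,0,0.05,0,0]
    - [255,-0.25,0.15,0,-0.05,0,0]
    - [255,-0.25,0.15,0,-0.05,0,0]
    - [255,-0.25,-0.05,0,0.05,0,0]
    - [255,-0.25,-0.05,0,0.05,0,0]
    - [255,-0.25,0.15,0,-0.05,0,0]
    - [255,-0.25,0.15,0,-0.05,0,0]
    - [255,-0.25,-0.05,0,0.05,0,0]
    - [255,-0.25,-0.05,0,0.05,0,0]
    - [255,-0.25,0.05,0,0,0,0]
    - [255,-0.25,0.05,0,0,0,0]

```text
t: 19.5
tcp_pos: [0.663, 0.0315, 0.1925]
tool_rot: [0.12, 0.964, -0.031, 0.236]
force: [-20.9, 11.5, -7.0]
finger_gap: 0.527
```

```bash
python3 chk.py 12 2>/dev/null
```

```text
19.5 [0.663  0.0315 0.1925] [-20.8711  11.4742  -6.9719] [0.9729 3.1421 0.523 ] 0.5269721425096907
grip in cuff mm [-26.1065   0.1994   3.9953] rot err deg (cuff) [-0.187   0.4051  0.1012] F cuff [-23.6296   5.977    4.6679] M [0.3944 3.285  0.3826]
```

It has stopped advancing at 24 N with the twist, so it is home. I'll unload the push before opening.

Emit:
drive_tool:
  increments:
    - [255,0.2,0.05,-0.03,0,0,0]
    - [255,0.4,0.1,-0.06,0,0,0]
    - [255,0.6,0.12,-0.06,0,0,0]
    - [255,0.7,0.12,-0.06,0,0,0]
    - [255,0.7,0.12,-0.06,0,0,0]

```text
t: 20.1
tcp_pos: [0.6632, 0.0316, 0.1926]
tool_rot: [0.12, 0.962, -0.033, 0.242]
force: [-8.2, 0.8, -10.3]
finger_gap: 0.526
```

```bash
python3 chk.py 13 2>/dev/null
```

```text
20.1 [0.6632 0.0316 0.1926] [ -8.192    0.7778 -10.3163] [ 0.0424  2.4422 -0.0393] 0.5262325513881095
grip in cuff mm [-26.135    0.3132   3.9995] rot err deg (cuff) [-0.2494 -0.3118  0.1193] F cuff [-12.0225  -1.265   -5.2915] M [-0.5136  2.3773  0.2285]
```

Emit:
drive_tool:
  increments:
    - [255,0.1,0,0.05,0,0.005,0]
    - [255,0.25,-0.02,0.1,0,0.008,0]
    - [255,0.3,-0.02,0.12,0,0.01,0]
    - [255,0.3,-0.02,0.12,0,0.01,0]

```text
t: 20.6
tcp_pos: [0.6631, 0.0316, 0.1926]
tool_rot: [0.12, 0.963, -0.032, 0.24]
force: [-10.1, -0.5, -5.3]
finger_gap: 0.525
```

```bash
python3 chk.py 14 2>/dev/null
```

```text
20.6 [0.6631 0.0316 0.1926] [-10.0969  -0.5273  -5.2927] [-0.3908  2.0018 -0.258 ] 0.52516557966912
grip in cuff mm [-26.1616   0.3319   3.9686] rot err deg (cuff) [-0.1999 -0.0754  0.1303] F cuff [-11.0101  -2.9993  -0.1402] M [-0.8911  1.8437  0.1816]
```

Emit:
drive_tool:
  increments:
    - [255,0.2,-0.02,0,0,0,0]
    - [255,0.3,-0.03,0,0,0,0]
    - [0,0.3,-0.03,0,0,0,0]
    - [0,0.3,-0.03,0,0,0,0]
    - [0,0.3,-0.03,0,0,0,0]
    - [0,0.3,-0.03,0,0,0,0]
    - [0,0.3,-0.03,0,0,0,0]
    - [0,0.3,-0.03,0,0,0,0]

```text
t: 21.5
tcp_pos: [0.6672, 0.0314, 0.1965]
tool_rot: [0.12, 0.96, -0.031, 0.249]
force: [-0.6, -0.0, -0.1]
finger_gap: 0.997
```

```bash
python3 chk.py 15 2>/dev/null
```

```text
21.5 [0.6672 0.0314 0.1965] [-0.6326 -0.0281 -0.1389] [0.0382 0.2006 0.0532] 0.997267843105177
grip in cuff mm [-21.082    1.0714   5.547 ] rot err deg (cuff) [ 0.0209 -1.0661 -0.0338] F cuff [-0.6004 -0.1831  0.1619] M [0.014  0.2038 0.0528]
```

Emit:
drive_tool:
  increments:
    - [0,0,0,-1,0,0,0]
    - [0,0,0,-3,0,0,0]
    - [0,0,0,-6,0,0,0]
    - [0,0,0,-9,0,0,0]
    - [0,0,0,-12,0,0,0]
    - [0,3,5,-14,0,0,0]
    - [0,5,10,-14,0,0,0]
    - [0,8,15,-14,0,0,0]
    - [0,8,20,-14,0,0,0]
    - [0,8,25,-14,0,0,0]
    - [0,8,25,-14,0,0,0]
    - [0,8,25,-14,0,0,0]

```text
t: 22.8
tcp_pos: [0.5951, 0.3113, 0.2802]
tool_rot: [0.119, 0.961, -0.03, 0.249]
force: [0.3, -0.1, -0.8]
finger_gap: 0.999
```

```bash
python3 chk.py 16 2>/dev/null
python3 - <<'E'
import cv2,numpy as np
def c(n,x,y,w,h):
    o=cv2.imread(f"pics/{n}16.png")[y:y+h,x:x+w].astype(float);o=255*np.clip(o/200,0,1)**.7
    return cv2.resize(o,(400,600),interpolation=cv2.INTER_CUBIC).astype(np.uint8)
cv2.imwrite("pics/fin.png",np.hstack([c("top",235,140,80,120),c("scene",245,160,80,120)]))
E
```

```text
22.8 [0.5951 0.3113 0.2802] [ 0.339  -0.0754 -0.7713] [-0.0009  0.2325  0.0384] 0.9987739127709436
grip in cuff mm [-104.402   254.4529  144.6626] rot err deg (cuff) [ 0.2146 -1.0702  0.1475] F cuff [-0.0556  0.0105 -0.844 ] M [-0.0333  0.2251  0.0612]
```

View pics/fin.png

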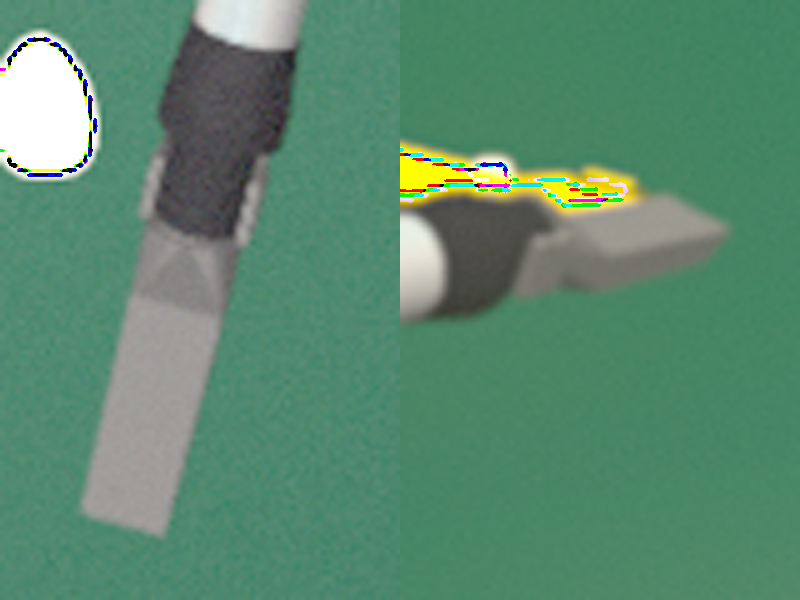

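After release the nozzle hangs on the spigot in line with it. In the top view the duct runs from (265,187) down to its end near (260,246). The spigot is still drawn over the socket's top, so I'll fit the released nozzle's pose against the cuff in both views to exclude an offset.

```bash
cat > fin.py <<'E'
import h
from chk import *
OFF={"top":np.zeros(2),"scene":np.array([-.8,.74])};_p=h.proj;h.proj=lambda n,P:_p(n,P)+OFF[n]
W={"top":(245,160,50,92),"scene":(262,192,60,32)}
T={}
for n,(x,y,w,hh) in W.items():
    im=cv2.imread(f"pics/{n}16.png")[y:y+hh,x:x+w].astype(float);B,G,Rr=im[...,0],im[...,1],im[...,2]
    t=np.clip((Rr-G+44)/42,0,1);ig=((im.max(2)<58)|(im.max(2)>165)|(Rr-B>25)).astype(np.uint8)
    T[n]=(t,1-cv2.dilate(ig,np.ones((3,3))))
PR=noz_parts()
def pose(v):
    N=Rc@R.from_euler("yz",[v[3],v[4]],degrees=True).as_matrix();return N,C+Rc@v[:3]/1e3-N@np.array([0,0,.022])
def f(v,views=("top","scene")): 
    N,t=pose(v);return sum((((h.render(n,PR,N,t,W[n])-T[n][0])*T[n][1])**2).sum() for n in views)
for views in(("top","scene"),):
  for z0 in(-10,0,6):
    x=np.array([-27,.3,z0,0,0.])
    for st in(4,2,1):
        r=minimize(f,x,args=(views,),method="Nelder-Mead",options=dict(initial_simplex=np.vstack([x]+[x+st*e for e in np.eye(5)]),maxfev=500));x=r.x
    print(views,"nozzle in cuff x,y,z mm, pitch,yaw deg",x,r.fun)
for z in(-12,-8,-4,0,4,8):
    g=lambda u:f(np.array([u[0],u[1],z,u[2],u[3]]));r=minimize(g,[-27,.3,0,0],method="Nelder-Mead",options=dict(maxfev=400,initial_simplex=np.vstack([[-27,.3,0,0]]+[np.array([-27,.3,0,0])+3*e for e in np.eye(4)])));print("z",z,r.x,r.fun)
E
python3 fin.py
```

```text
('top', 'scene') nozzle in cuff x,y,z mm, pitch,yaw deg [-26.2296   0.0809   5.2687  -1.1326  -0.0885] 23.42132727600844
('top', 'scene') nozzle in cuff x,y,z mm, pitch,yaw deg [-26.1895   0.1182   5.1047  -1.0578  -0.0929] 23.4749879559667
('top', 'scene') nozzle in cuff x,y,z mm, pitch,yaw deg [-26.2548   0.1379   5.0759  -1.074   -0.0489] 23.486728495319696
z -12 [-24.6149   0.714    5.9953   0.2256] 136.3805627348979
z -8 [-24.898    0.5274   4.3856   0.1118] 115.64024307762321
z -4 [-25.0524   0.1346   2.6819  -0.0456] 78.81992122339133
z 0 [-25.6715   0.028    0.9821  -0.1206] 44.82664830638137
z 4 [-26.0084   0.1013  -0.633   -0.0927] 24.276776279139106
z 8 [-26.0585   0.11    -2.0725  -0.0763] 29.75335781371372
```

The fit puts the nozzle coaxial with the hand's reading: x = −26.2 mm, y ≈ 0.1, and z about 1 mm above the hand's. So it is not off the spigot. Last check is the rim-to-collar gap, from the collar's position along that same axis in the first top picture.

```bash
cat > gap.py <<'E'
exec(open("fin.py").read().split("for views in")[0])
v0=np.array([-26.2,.1,5.1,-1.1,-.09])
# nozzle x from top view: whole, and flats/taper region only
N,_=pose(v0);axis=N[:,0];A=C+Rc@v0[:3]/1e3
print("axis pitch,yaw",np.degrees(np.arcsin(axis[2])),np.arctan2(axis[1],axis[0]))
for zc in(2,4,5):
  for pit in (-1.1,0):
    Wall=dict(W)
    def fx(u,views):
        return f(np.array([u[0],u[1],zc,pit,u[2]]),views)
    res=[]
    for rows in(92,55):
        W["top"]=(245,160,50,rows);tt=T["top"];T["top"]=(tt[0][:rows],tt[1][:rows])
        r=minimize(fx,[-26,.1,0],args=(("top",),),method="Nelder-Mead",options=dict(initial_simplex=[[-26,.1,0],[-23,.1,0],[-26,2,0],[-26,.1,2]]));res.append((round(r.x[0],2),round(r.fun,1)))
        T["top"]=tt;W["top"]=Wall["top"]
    # cuff x in first top picture on same axis
    w=(255,140,50,60);x,y,ww,hh=w;im=cv2.imread("pics/top0.png")[y:y+hh,x:x+ww].astype(float)
    t=np.clip((80-im.max(2))/40,0,1);wt=1-cv2.dilate((im.min(2)>95).astype(np.uint8),np.ones((3,3)))
    Nc=Rc@R.from_euler("y",pit,degrees=True).as_matrix();Pc=C+Rc@np.array([-26,.1,zc])/1e3
    def fc(u):
        Nn=Nc@R.from_euler("z",u[2],degrees=True).as_matrix()
        return (((h.render("top",cuff_parts(.04*u[3],.0265*.9),Nn,Pc+Nc@np.array([26+u[0],u[1],0])/1e3,w)-t)*wt)**2).sum()
    u=np.array([0,0,0,.85])
    for st in(3,1): r=minimize(fc,u,method="Nelder-Mead",options=dict(initial_simplex=np.vstack([u]+[u+st*e for e in np.diag([1,1,1,.05])])));u=r.x
    print(zc,pit,"nozzle x (all, upper)",res,"cuff x",u.round(2),round(r.fun,1),"gap mm",[round(u[0]-(q[0]+27),2) for q in res])
E
python3 gap.py
```

```text
axis pitch,yaw 29.099962028020723 -0.25079738658098505
2 -1.1 nozzle x (all, upper) [(np.float64(-27.98), np.float64(8.5)), (np.float64(-26.79), np.float64(4.7))] cuff x [ 0.03  0.13 -0.21  0.98] 6.9 gap mm [np.float64(1.01), np.float64(-0.18)]
2 0 nozzle x (all, upper) [(np.float64(-26.43), np.float64(8.7)), (np.float64(-27.19), np.float64(4.6))] cuff x [-0.19  0.13 -0.21  0.92] 6.2 gap mm [np.float64(-0.76), np.float64(0.0)]
4 -1.1 nozzle x (all, upper) [(np.float64(-26.95), np.float64(8.5)), (np.float64(-26.12), np.float64(4.5))] cuff x [ 0.87 -0.06 -0.23  0.92] 6.6 gap mm [np.float64(0.82), np.float64(-0.01)]
4 0 nozzle x (all, upper) [(np.float64(-25.39), np.float64(9.0)), (np.float64(-26.22), np.float64(4.5))] cuff x [ 0.68 -0.04 -0.22  0.91] 6.3 gap mm [np.float64(-0.93), np.float64(-0.1)]
5 -1.1 nozzle x (all, upper) [(np.float64(-26.31), np.float64(8.5)), (np.float64(-25.72), np.float64(4.4))] cuff x [ 1.25 -0.09 -0.23  0.91] 6.7 gap mm [np.float64(0.56), np.float64(-0.03)]
5 0 nozzle x (all, upper) [(np.float64(-24.83), np.float64(9.2)), (np.float64(-26.1), np.float64(4.4))] cuff x [ 1.09 -0.07 -0.22  0.91] 6.3 gap mm [np.float64(-1.08), np.float64(0.19)]
```

The gap comes out at 0 ± 1 mm, the nozzle stays put after release, and the arm is clear. Handing in.

```bash
python3 -c "
from station import manip
print(manip.sense()['t'],manip.sign_off())"
```

```text
the job is handed in; nothing more can be done
22.9 None
```

The grey nozzle is on the spigot, flat side down, and stays there by itself with the gripper open and about 0.25 m clear. I handed the job in at 22.9 s.

- **Fitting:** The first try touched the spigot tip at about 10 N because the nozzle was 2–3 mm low. I backed off, raised it and slid it on. Then I pushed with a small twist to and fro about the axis, until 24 N moved it no further.
- **Rim-to-collar gap:** The two-camera fit after release agrees with the hand's last position within about 1 mm. Comparing nozzle and collar in the top view gives a gap of 0 ± 1 mm. That is inferred, since I could not see the gap itself.
- **What disagreed:**
  - In the pictures the spigot is drawn over the top of the socket. The fitted poses and the forces both say the nozzle is around the spigot, so I took this for a rendering effect, but I could not confirm it by eye.
  - My first estimate of the cuff's height was about 4 mm too low.
- **Other things on the table:** I did not touch them on purpose, and the forces showed no unexpected contact. I did not compare their positions before and after.

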